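# Knock the carved rosette up out of its carving nest

## Task

The carved wooden rosette is stuck in its carving nest. Take the C-shaped knockout tool by its handle, bring its pin in under the nest, feel for the bush in the underside, and push the pin up through it until the rosette stands well proud of its seat (at least 10 mm up, but still held in the nest, ready to be lifted out). Press gently, so the nest is never strained, and keep the gripper off the carving; then bring the tool out and stand it upright on its cork board again, leaving the other things on the desk where they are.

Things in the scene. Friction and masses are not known exactly. Their poses are not given: they have to be found in the camera images.
- nest: Dark wooden carving nest fixed to the desk: block 90 (x) x 114 (y) mm, underside 82 mm and top 114 mm above the desk, on two 12 mm cheeks along its +y and -y edges (inner gap 90 mm); the space below is open to its own -x (facing the robot, give or take its yaw) and +x. Origin on the desk under its centre, z up. A square cavity 59 mm wide, 24 mm deep in its top holds the rosette.
- nest_seat (a point): Centre of the nest's cavity floor, where the rosette's underside rests when fully down, 90 mm above the desk; axes as the nest's. Two steel spring jaws in the cavity's +y and -y walls grip the rosette by friction: it takes about 5 to 18 N to push up and stays at whatever height it is left.
- nest_under (a point): Centre of the nest's underside, 70 mm above the desk, at the level of the flat lower face of a brass guide bush (44 x 46 x 12 mm) with a vertical 14.5 mm bore. The bore is in the nest's x = 0 plane but shifted along the nest's y, anywhere within 10 mm of this point either way; it stays there (do not push it), is hidden and not measured: feel for it. Press it with 25 N at most.
- rosette: Square light-wood tile 56 x 56 x 24 mm with a carved flower 4 mm high on its top, 60 g, stuck down in the nest's cavity with its top level with the nest's. Origin at the centre of its underside, z up.
- tool: C-shaped steel knockout tool, wooden handle, 0.38 kg, 180 mm tall, standing on its foot. Origin: foot's underside, on the common axis of pin and handle, z up; column to its own -x. Foot 12 mm thick, 36 mm wide (y), x = -82 to +18 mm. Column x = -82 to -70 mm. Top arm 20 mm wide, x = -82 to +14, z = 118 to 130 mm. In use the nest stands in the C, column at the nest's -x side.
- tool_tip (a point): Centre of the top end of the tool's upright pin: 12 mm diameter, 1.5 mm chamfer, 36 mm long, from the foot's top to 48 mm above the tool's origin. When the foot's top meets the bush's lower face the pin has pushed the rosette 16 mm up and can go no farther.
- tool_handle (a point): Grip point on the tool's wooden handle, 158 mm above the tool's origin. The handle is a block 20 mm (tool x) x 30 mm (tool y), 130 to 180 mm above the origin, directly above the pin. The tool's centre of mass is about 35 mm to its -x, so grip across the 20 mm, fingers closing along the tool's x.
- board: Cork board 160 x 110 x 8 mm fixed on the desk, on which the tool stands. Origin at the centre of its underside.
- gouge_a: Loose gouge, light wooden handle 22 mm thick, about 200 mm long, lying on the desk between nest and board; leave it. Origin on the desk under the ferrule.
- blank: Loose wooden blank 75 x 50 x 36 mm on the desk nearer the robot; leave it. Origin under its centre.
- gouge_b: Loose gouge with dark handle 22 mm thick, about 190 mm long, lying on the desk's far side; leave it. Origin on the desk under the ferrule.
- mallet: Loose round wooden mallet, head 68 mm thick, lying on the desk's far side; leave it. Origin on the desk under its head.
- cup: Loose white cup 72 mm wide, 90 mm tall, at the far left; leave it. Origin under its centre.
Mind the look-alikes: they are no part of the job. What is shaped like the board but pink or turquoise is not meant.

How it is judged:
By the outcome, as a careful person would: the job done as asked, in the order asked, and still so for the second after the job is handed in, with the robot touching nothing.
It also fails if it takes over 72 s, if anything falls off the work surface, if the arm or the gripper's body presses on something with over 40 N, if the wrist force passes 120 N, or if a joint passes its speed limit or range.

## Robot

A 6-joint arm with a two-finger parallel gripper is mounted at the origin on the work surface. World frame = base frame: x ahead of the robot, y to its left, z up, the work surface at z = 0. Lengths are in mm, angles in rad, forces in N, time in s.
With the tool pointing down it reaches from about 250 to 775 mm from the base axis. Payload 8.9 kg.
Tool frame: the origin (TCP) lies midway between the tips of the shut fingers; the grasp point (between the pads) lies 19 mm behind it; z points along the fingers, y is the line along which they close (so a half turn about z gives the same grasp; the last joint's range is limited). The gripper opens to 85 mm and grips with 20 to 120 N. Pads are 22 mm wide; open, the fingers measure 114 mm over their backs; the gripper's body (76 mm by 85 mm) begins 54 mm behind the grasp point. The pads swing forward as they close: fully open they stand 13 mm farther back than shut.
Start: joints at [1.152, 0.291, -0.153, 1.127, 0, 1.431], TCP at [144.98, 504.584, 231.305] pointing down, gripper open.
Joint ranges: [-2.52, 2.52], [-0.91, 1.74], [-1.3, 1.37], [-1.96, 2.02], [-1.52, 1.47], [-3.14, 3.14]. Speed limits (rad/s): [2.22, 2.22, 2.79, 3.14, 3.14, 3.14].

## Interface

Orientations are given as a 3x3 rotation matrix whose columns are the frame's x, y, z axes.
In Python, from rig import get_state, read_camera, camera_info, finish_job, trace gives the robot as it stands.
- The arm moves only by the tool play_rows, never from a script. Its argument "steps" is a list of rows, each an object of numbers: "tx", "ty", "tz": the shift along the tool's x, y, z in m; "rx", "ry", "rz": the turn, a rotation vector about the tool's x, y, z in rad; "grip": the gripper command: -1 is fully open, 1 is shut, values between are in proportion. In form: [{"tx": .., "ty": .., "tz": .., "rx": .., "ry": .., "rz": .., "grip": ..}, ...]. A call has 1 to 20 rows; each row shifts and turns the commanded pose from where the row before left it, along the tool's axes as they then stand; what a row does not reach is not made up. A row lasts 1/8 s, in which the tool goes at most 62.5 mm and 10.7 degrees, less where a joint would pass 70% of its speed; a pose out of reach is approached as far as the arm can. A call is refused whole if a number of a shift passes 0.0625 or a number of a turn 0.188, either way. A call with a gripper value outside its range is refused whole. The fingers move at their own pace and stop on an object; "grip_force" is the grip in N (left out, the last holds). Time passes only in rows, so rows that do not move let the fingers close. It gives the time, the measured TCP pose, the force, the opening and the grip force at its end, in the units of the state.
- get_state(): the state, without advancing time (a new reading comes with each control period).
- read_camera(name): name is "side" or "top" or "wrist"; returns the picture (480x640x3 uint8, red, green, blue); there is no depth.
- camera_info(name): a dict with "camera_matrix" (3x3 intrinsics, pixels), "R" (3x3) and "t" (3): a world point X has camera coordinates R X + t. Camera axes: x right, y down, z forward; pixel columns grow to the right and rows downward; lengths in mm; the calibration is good to about 2 mm. The wrist camera is an equidistant fisheye: a pixel r from the principal point sees the ray r / f radians off the axis. A picture is of the moment at which its call begins: read the wrist's pose just before it. camera_info takes no time and is no camera call; for the wrist camera it gives the pose at the moment of the call.
- finish_job(): hands the job in; it is judged then, once.
Trained networks look in the newest picture that a camera, given by its name, has taken for a name from the list of things; names that differ only in an ending like _2 or _b are one class to them, and where a whole thing is asked for, a point or a joint stands for the part that bears it (a point fixed in the world has none). Each returns a list of dicts, best first, with "conf" (0 to 1); they miss things now and then, are a little off and sometimes report something else, mostly with a low value. They report only what shows in the picture. A call takes as long as a camera call. They do not tell look-alikes from the thing itself.
- trace(camera, query): "mask" (480x640 bool, what is visible of it) and "bbox" ([left, top, width, height] in pixels, round what is visible of it).
The state is a dict: "time": time; "joint_pos": joint angles; "qvel": joint speeds; "joint_efforts": joint torques, N m; "tcp_pos": TCP position; "orientation": TCP orientation; "force": force on the tool from outside, world axes, zero at the start; "ft_torque": the same for the moment, N m; "gripper_width": opening from 0.0 (shut) to 1.0 (fully open); "grip_force": force on a finger pad.
Only numpy, scipy, OpenCV 4.12 (cv2) and the standard library are available. Lean on these libraries where they do the work, as an engineer would, in place of code of your own. Each camera call takes 0.05 s, during which the arm holds its last target. There are 200 camera calls.

## Working session

There is one attempt and no reset: what is moved stays moved. The work goes in short steps, Python scripts to look and compute and a tool call to move; the robot and the scene stay as the last step left them, time stands still between calls to the robot, and variables do not carry over. Pictures are saved under pics/ and viewed, at most 10 in all, crops included, and the job is handed in when it is done.

Besides the shell and the picture viewer there is one more tool, called after "Call:" by a JSON object that holds its "op" and its "data", one argument or row to a line. play_rows: Moves the arm, as the interface text tells. Its arguments: {"type":"object","properties":{"steps":{"type":"array"},"grip_force":{"type":"number"}},"required":["steps"]}

```bash
mkdir -p pics; ls
python3 - <<'E'
from rig import *
import cv2,numpy as np
s=get_state();print(s)
ims=[]
for c in ["side","top","wrist"]:
    i=camera_info(c);print(c,np.round(np.array(i["camera_matrix"]),1).tolist(),np.round(np.array(i["R"]),3).tolist(),np.round(i["t"],1))
    im=read_camera(c);cv2.imwrite(f"pics/{c}0.png",im[:,:,::-1])
    for q in ["nest","rosette","tool","board","tool_handle","blank","gouge_a"]:
        print(c,q,[(round(d["conf"],2),[int(v) for v in d["bbox"]]) for d in trace(c,q)[:3]])
E
```

```text
pics
{'time': 0.0, 'joint_pos': array([ 1.15166654e+00,  2.91257361e-01, -1.54114724e-01,  1.12669022e+00,
       -9.44709401e-07,  1.43146834e+00]), 'qvel': array([ 0.00044984,  0.001153  , -0.00058076, -0.00039825, -0.00157521,
       -0.00204682]), 'joint_efforts': array([ 3.01016036e-03, -5.37141895e+01,  3.31375444e+01,  1.60234154e-02,
       -6.61262447e-05,  3.47913988e-05]), 'tcp_pos': array([144.82202282, 504.18601011, 230.74853581]), 'orientation': array([[-9.61110148e-01,  2.76164840e-01, -5.14346096e-04],
       [ 2.76165264e-01,  9.61109468e-01, -1.15678240e-03],
       [ 1.74880278e-04, -1.25383982e-03, -9.99999199e-01]]), 'force': array([ 0.36102411,  0.09836913, -0.07747621]), 'ft_torque': array([0.01499553, 0.05180671, 0.0096497 ]), 'grip_force': 0.0, 'gripper_width': 0.9973243440320281}
side [[526.0, 0.0, 322.4], [0.0, 526.0, 239.9], [0.0, 0.0, 1.0]] [[0.969, -0.245, -0.013], [-0.17, -0.63, -0.758], [0.177, 0.737, -0.652]] [-430.8  243.4 1288.4]
side nest [(0.78, [352, 294, 63, 81])]
side rosette [(0.64, [367, 302, 32, 28])]
side tool [(0.96, [332, 195, 33, 55])]
s
[... 374 characters left out ...]
04, -0.998]] [  73.1  479.1 1295.6]
top nest [(0.9, [385, 186, 61, 45])]
top rosette [(0.74, [411, 193, 25, 28])]
top tool [(0.79, [263, 172, 26, 46])]
top board [(0.84, [249, 170, 56, 67]), (0.82, [152, 296, 68, 74]), (0.81, [252, 257, 66, 72])]
top tool_handle []
top blank [(0.89, [334, 241, 26, 35])]
top gouge_a [(0.94, [347, 142, 14, 74]), (0.82, [311, 95, 17, 70])]
wrist [[371.6, 0.0, 322.3], [0.0, 371.6, 240.4], [0.0, 0.0, 1.0]] [[0.277, 0.961, -0.0], [0.909, -0.262, 0.324], [0.311, -0.09, -0.946]] [-524.7  -40.6  379.8]
wrist nest []
wrist rosette []
wrist tool []
wrist board [(0.58, [213, 202, 116, 146]), (0.56, [92, 330, 69, 44])]
wrist tool_handle []
wrist blank []
wrist gouge_a []
```

Run:
```python
import cv2
a=cv2.imread("pics/top0.png")[80:380,130:490];b=cv2.imread("pics/side0.png")[160:400,170:510]
cv2.imwrite("pics/topc.png",cv2.resize(a,None,fx=2,fy=2,interpolation=2));cv2.imwrite("pics/sidec.png",cv2.resize(b,None,fx=2.3,fy=2.3,interpolation=2))
```

```text
(no output)
```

View pics/topc.png

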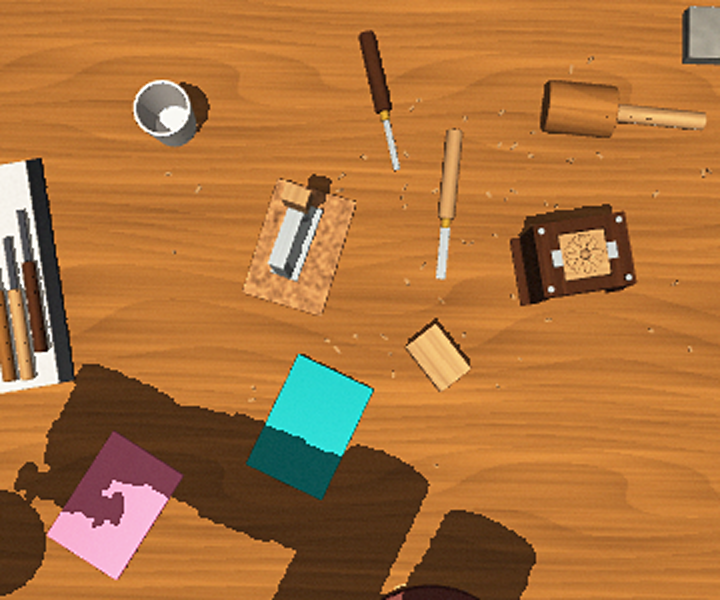

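View pics/sidec.png

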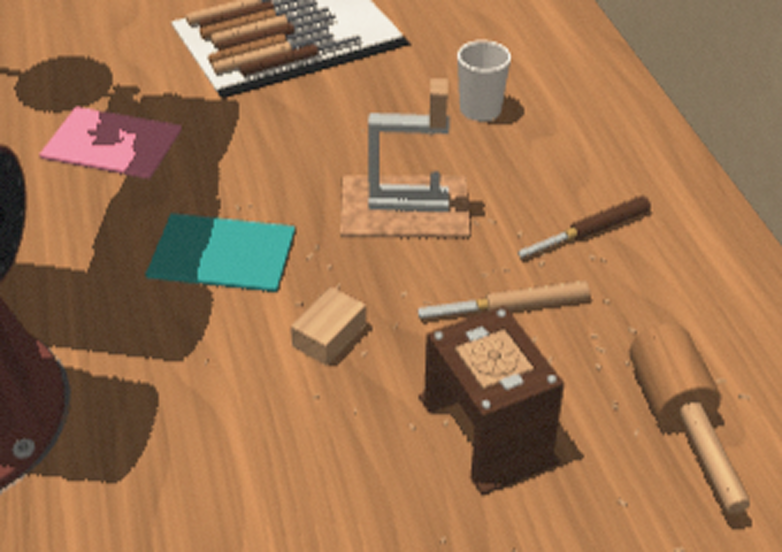

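The top view shows the tool on the cork board (handle at about full pixel (277,177), column toward the robot) and the nest at about (420,205). The pink and turquoise boards are decoys. Next, coarse positions.

```bash
cat > h.py <<'E'
from rig import *
import cv2,numpy as np
def ray(ci,p,fish):
    K=np.array(ci["camera_matrix"]);R=np.array(ci["R"]);t=np.array(ci["t"])
    u=np.array([(p[0]-K[0,2])/K[0,0],(p[1]-K[1,2])/K[1,1]])
    if fish:
        r=np.linalg.norm(u);d=np.r_[u/max(r,1e-9)*np.sin(r),np.cos(r)]
    else: d=np.r_[u,1];
    return -R.T@t,R.T@(d/np.linalg.norm(d))
def onz(ci,p,z,fish=False):
    o,d=ray(ci,p,fish);return o+d*(z-o[2])/d[2]
def proj(ci,X,fish=False):
    K=np.array(ci["camera_matrix"]);c=np.array(ci["R"])@np.asarray(X,float)+np.array(ci["t"])
    if fish:
        r=np.hypot(c[0],c[1]);th=np.arctan2(r,c[2]);u=c[:2]/max(r,1e-9)*th
    else:u=c[:2]/c[2]
    return np.array([K[0,0]*u[0]+K[0,2],K[1,1]*u[1]+K[1,2]])
def tri(obs): # (ci,p,fish)
    A=np.zeros((3,3));b=np.zeros(3)
    for ci,p,f in obs:
        o,d=ray(ci,p,f);M=np.eye(3)-np.outer(d,d);A+=M;b+=M@o
    return np.linalg.solve(A,b)
E
python3 - <<'E'
from h import *
T=camera_info("top");S=camera_info("side")
t=lambda x,y:(x/2+130,y/2+80); s=lambda x,y:(x/2.3+170,y/2.3+160)
hb=[onz(T,t(*p),188)[:2] for p in [(284,179),(312,187),(307,208),(278,200)]];print("handle",np.round(hb),np.round(np.mean(hb,0)))
print("tri handle top",tri([(T,t(295,193.5),0),(S,s(439,83),0)]).round(1))
print("arm end",onz(T,t(281,273),138).round())
nb=[onz(T,t(*p),114)[:2] for p in [(541,231),(619,219),(629,277),(551,290)]];print("screws",np.round(nb),np.round(np.mean(nb,0)))
print("tri ros",tri([(T,t(585,254),0),(S,s(495,357),0)]).round(1))
bb=[onz(T,t(*p),8)[:2] for p in [(279,180),(356,202),(322,315),(244,291)]];print("board",np.round(bb),np.round(np.mean(bb,0)))
E
```

```text
handle [[612. 195.]
 [603. 162.]
 [579. 167.]
 [587. 201.]] [595. 181.]
tri handle top [596.6 180.8 191.1]
arm end [508. 199. 138.]
screws [[ 572. -114.]
 [ 589. -210.]
 [ 518. -223.]
 [ 500. -128.]] [ 545. -169.]
tri ros [ 547.1 -169.1  114.6]
board [[646. 217.]
 [619. 114.]
 [467. 154.]
 [496. 258.]] [557. 186.]
```

Call:
{"op": "play_rows", "data": {
  "steps": [
    {"tx": -0.0375, "ty": -0.0169, "tz": -0.005},
    {"tx": -0.0375, "ty": -0.0169, "tz": -0.005},
    {"tx": -0.0375, "ty": -0.0169, "tz": -0.005},
    {"tx": -0.0375, "ty": -0.0169, "tz": -0.005},
    {"tx": -0.0375, "ty": -0.0169, "tz": -0.005},
    {"tx": -0.0375, "ty": -0.0169, "tz": -0.005},
    {"tx": -0.0375, "ty": -0.0169, "tz": -0.005},
    {"tx": -0.0375, "ty": -0.0169, "tz": -0.005},
    {"tx": -0.0375, "ty": -0.0169, "tz": -0.005},
    {"tx": -0.0375, "ty": -0.0169, "tz": -0.005},
    {"tx": -0.0375, "ty": -0.0169, "tz": -0.005},
    {"tx": -0.0375, "ty": -0.0169, "tz": -0.005},
    {"tx": -0.0375, "ty": -0.0169, "tz": -0.005},
    {"tx": -0.0375, "ty": -0.0169, "tz": -0.005}
  ]
}}

```text
$.steps[0]: bad value
```

Call:
{"op": "play_rows", "data": {
  "steps": [
    {"rz": 0.151},
    {"rz": 0.151},
    {"rz": 0.151},
    {"rz": 0.151},
    {"rz": 0.151},
    {"rz": 0.151},
    {"rz": 0.151},
    {"rz": 0.151},
    {"rz": 0.151},
    {"rz": 0.151},
    {"rz": 0}
  ]
}}

```text
$.steps[0]: bad value
```

Run:
```python
from h import *
import pickle
s=get_state();ci=camera_info("wrist");im=read_camera("wrist")
print(s["time"],s["tcp_pos"],s["orientation"].round(3).tolist(),s["joint_pos"].round(2),s["force"])
cv2.imwrite("pics/w1.png",im[:,:,::-1]);pickle.dump(ci,open("w1.pkl","wb"))
for n,p in dict(handle=(596,181,188),nest=(546,-169,114)).items(): print(n,proj(ci,p,True))
for q in ["tool","tool_handle","board"]: print(q,[(round(d["conf"],2),d["bbox"]) for d in trace("wrist",q)[:2]])
```

```text
1.2 [144.9838733  504.57011825 231.30047283] [[-0.961, 0.276, -0.0], [0.276, 0.961, -0.0], [0.0, -0.0, -1.0]] [ 1.15  0.29 -0.15  1.13  0.    1.43] [-0.48820125 -0.08089259 -0.14718351]
handle [199.22453864 581.16421226]
nest [ 52.20319615 510.93376721]
tool []
tool_handle []
board [(0.78, [93.4, 333.5, 68.7, 41.8]), (0.56, [210.1, 202.0, 121.1, 146.7])]
```

View pics/w1.png

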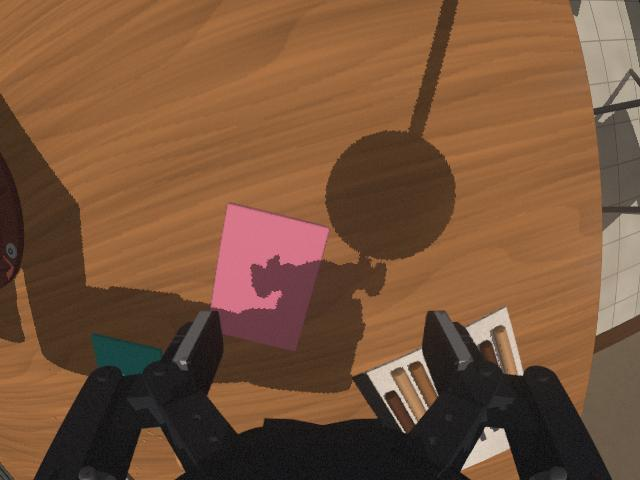

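The rows were refused because every key is required, so the wrist picture only shows the start pose with the pink decoy. I'll resend with all keys.

Call:
{"op": "play_rows", "data": {
  "steps": [
    {"tx": -0.0375, "ty": -0.0169, "tz": -0.005, "rx": 0, "ry": 0, "rz": 0, "grip": -1},
    {"tx": -0.0375, "ty": -0.0169, "tz": -0.005, "rx": 0, "ry": 0, "rz": 0, "grip": -1},
    {"tx": -0.0375, "ty": -0.0169, "tz": -0.005, "rx": 0, "ry": 0, "rz": 0, "grip": -1},
    {"tx": -0.0375, "ty": -0.0169, "tz": -0.005, "rx": 0, "ry": 0, "rz": 0, "grip": -1},
    {"tx": -0.0375, "ty": -0.0169, "tz": -0.005, "rx": 0, "ry": 0, "rz": 0, "grip": -1},
    {"tx": -0.0375, "ty": -0.0169, "tz": -0.005, "rx": 0, "ry": 0, "rz": 0, "grip": -1},
    {"tx": -0.0375, "ty": -0.0169, "tz": -0.005, "rx": 0, "ry": 0, "rz": 0, "grip": -1},
    {"tx": -0.0375, "ty": -0.0169, "tz": -0.005, "rx": 0, "ry": 0, "rz": 0, "grip": -1},
    {"tx": -0.0375, "ty": -0.0169, "tz": -0.005, "rx": 0, "ry": 0, "rz": 0, "grip": -1},
    {"tx": -0.0375, "ty": -0.0169, "tz": -0.005, "rx": 0, "ry": 0, "rz": 0, "grip": -1},
    {"tx": -0.0375, "ty": -0.0169, "tz": -0.005, "rx": 0, "ry": 0, "rz": 0, "grip": -1},
    {"tx": -0.0375, "ty": -0.0169, "tz": -0.005, "rx": 0, "ry": 0, "rz": 0, "grip": -1},
    {"tx": -0.0375, "ty": -0.0169, "tz": -0.005, "rx": 0, "ry": 0, "rz": 0, "grip": -1},
    {"tx": -0.0375, "ty": -0.0169, "tz": -0.005, "rx": 0, "ry": 0, "rz": 0, "grip": -1}
  ]
}}

```text
time: 3.15
tcp_pos: [585.2, 131.2, 301.5]
orientation: [[-0.961, 0.276, 0.0], [0.276, 0.961, 0.0], [-0.0, 0.0, -1.0]]
force: [0.6, 0.6, 0.5]
gripper_width: 1.0
grip_force: 0.0
```

Call:
{"op": "play_rows", "data": {
  "steps": [
    {"tx": 0, "ty": 0, "tz": 0, "rx": 0, "ry": 0, "rz": 0.151, "grip": -1},
    {"tx": 0, "ty": 0, "tz": 0, "rx": 0, "ry": 0, "rz": 0.151, "grip": -1},
    {"tx": 0, "ty": 0, "tz": 0, "rx": 0, "ry": 0, "rz": 0.151, "grip": -1},
    {"tx": 0, "ty": 0, "tz": 0, "rx": 0, "ry": 0, "rz": 0.151, "grip": -1},
    {"tx": 0, "ty": 0, "tz": 0, "rx": 0, "ry": 0, "rz": 0.151, "grip": -1},
    {"tx": 0, "ty": 0, "tz": 0, "rx": 0, "ry": 0, "rz": 0.151, "grip": -1},
    {"tx": 0, "ty": 0, "tz": 0, "rx": 0, "ry": 0, "rz": 0.151, "grip": -1},
    {"tx": 0, "ty": 0, "tz": 0, "rx": 0, "ry": 0, "rz": 0.151, "grip": -1},
    {"tx": 0, "ty": 0, "tz": 0, "rx": 0, "ry": 0, "rz": 0.151, "grip": -1},
    {"tx": 0, "ty": 0, "tz": 0, "rx": 0, "ry": 0, "rz": 0.151, "grip": -1},
    {"tx": 0, "ty": 0, "tz": 0, "rx": 0, "ry": 0, "rz": 0, "grip": -1}
  ]
}}

```text
time: 4.53
tcp_pos: [584.2, 132.2, 301.2]
orientation: [[0.216, 0.976, -0.0], [0.976, -0.216, -0.0], [-0.0, -0.0, -1.0]]
force: [0.1, 0.2, -1.0]
gripper_width: 0.998
grip_force: 0.0
```

Run:
```python
from h import *
import pickle
s=get_state();ci=camera_info("wrist");im=read_camera("wrist")
print(s["time"],s["tcp_pos"],s["orientation"].round(3).tolist(),s["joint_pos"].round(2),s["force"])
cv2.imwrite("pics/w1.png",im[:,:,::-1]);pickle.dump(ci,open("w1.pkl","wb"))
for n,p in dict(handle=(596,181,188),nest=(546,-169,114)).items(): print(n,proj(ci,p,True))
for q in ["tool","tool_handle","board"]: print(q,[(round(d["conf"],2),d["bbox"]) for d in trace("wrist",q)[:2]])
```

```text
4.525 [584.21248673 132.19194182 301.23383299] [[0.216, 0.976, -0.0], [0.976, -0.216, -0.0], [-0.0, -0.0, -1.0]] [ 0.1   0.41  0.21  1.37 -0.    1.89] [ 0.06397142  0.199427   -1.03918522]
handle [324.86522785 166.00137042]
nest [344.51785488 439.07191152]
tool [(0.89, [227.8, 124.9, 115.7, 63.5])]
tool_handle [(0.94, [226.1, 124.0, 115.9, 64.5])]
board [(0.98, [1.9, 24.6, 76.6, 87.4]), (0.91, [83.8, 163.8, 102.1, 96.8])]
```

View pics/w1.png

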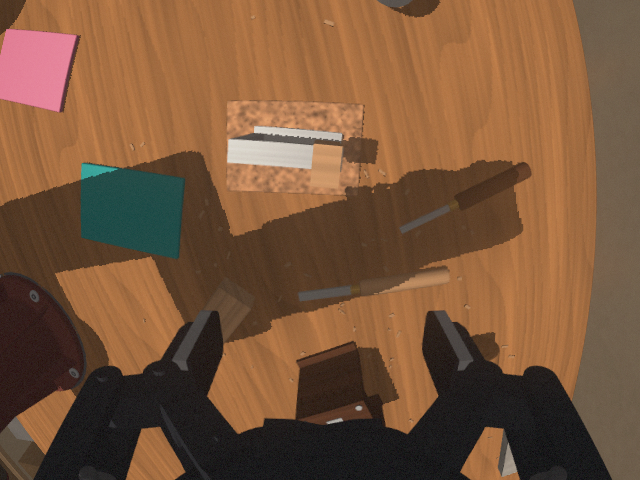

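The tool stands at (228–343, 125–188): top arm on the left, handle at (313–343, 145–188), on the cork board. I'll fit the tool's model silhouette to the masks.

```bash
cat > fit.py <<'E'
from h import *
from scipy.optimize import minimize
def box(a,b): return np.array([[x,y,z] for x in (a[0],b[0]) for y in (a[1],b[1]) for z in (a[2],b[2])],float)
TOOL=[box((-82,-18,0),(18,18,12)),box((-82,-10,12),(-70,10,118)),box((-82,-10,118),(14,10,130)),box((-10,-15,130),(10,15,180)),box((-5,-5,12),(5,5,48))]
BOARD=[box((-80,-55,0),(80,55,8))]
def place(pts,p,z): c,s=np.cos(p[2]),np.sin(p[2]);return pts@np.array([[c,s,0],[-s,c,0],[0,0,1]])+[p[0],p[1],z]
def sil(ci,f,parts,p,z):
    m=np.zeros((480*4,640*4),np.uint8)
    for b in parts:
        if f: # curved edges: sample
            q=np.array([proj(ci,X,f) for X in place(b,p,z)])
        else: q=np.array([proj(ci,X,f) for X in place(b,p,z)])
        cv2.fillConvexPoly(m,cv2.convexHull(((q+.5)*4).astype(np.int32)),255)
    return cv2.resize(m,(640,480),interpolation=cv2.INTER_AREA)/255.
def fit(views,parts,p0,z):
    def cost(v):
        p=[v[0],v[1],v[2]/100]
        return sum(np.abs(sil(ci,f,parts,p,z)-m).sum()/m.sum() for ci,f,m in views)
    best=None
    for k in (10,3):
        x0=np.array([p0[0],p0[1],p0[2]*100]) if best is None else best.x
        best=minimize(cost,x0,method="Nelder-Mead",options=dict(initial_simplex=x0+np.vstack([np.zeros(3),k*np.eye(3)]),xatol=.05,fatol=1e-4,maxiter=150))
    return best.x.round(2),round(best.fun/len(views),3)
E
python3 - <<'E'
from fit import *
V={}
for c in ("wrist","top","side"):
    if c!="wrist": read_camera(c)
    else: read_camera(c)
    d=[x for x in trace(c,"tool")]
    if d: V[c]=(camera_info(c),c=="wrist",d[0]["mask"].astype(float));print(c,d[0]["mask"].sum())
for z in (8,):
  for k in list(V)+["all"]:
    vs=list(V.values()) if k=="all" else [V[k]]
    print(z,k,fit(vs,TOOL,(596,181,-.21),z))
d=trace("wrist","board") if 0 else None
E
```

```text
wrist 4790
side 939
8 wrist (array([596.53, 180.97, -32.28]), np.float64(0.033))
8 side (array([597.96, 184.62, -28.  ]), np.float64(0.083))
8 all (array([596.88, 180.89, -32.79]), np.float64(0.056))
```

Call:
{"op": "play_rows", "data": {
  "steps": [
    {"tx": 0, "ty": 0, "tz": 0, "rx": 0, "ry": 0, "rz": 0.105, "grip": -1},
    {"tx": 0.0251, "ty": -0.0019, "tz": 0, "rx": 0, "ry": 0, "rz": 0, "grip": -1},
    {"tx": 0.0251, "ty": -0.0019, "tz": 0, "rx": 0, "ry": 0, "rz": 0, "grip": -1},
    {"tx": 0, "ty": 0, "tz": 0.025, "rx": 0, "ry": 0, "rz": 0, "grip": -1},
    {"tx": 0, "ty": 0, "tz": 0.025, "rx": 0, "ry": 0, "rz": 0, "grip": -1},
    {"tx": 0, "ty": 0, "tz": 0.025, "rx": 0, "ry": 0, "rz": 0, "grip": -1},
    {"tx": 0, "ty": 0, "tz": 0, "rx": 0, "ry": 0, "rz": 0, "grip": -1}
  ]
}}

```text
time: 5.9
tcp_pos: [595.4, 180.8, 224.7]
orientation: [[0.318, 0.948, -0.003], [0.948, -0.318, -0.001], [-0.002, -0.003, -1.0]]
force: [-0.6, -0.0, 0.5]
gripper_width: 1.002
grip_force: 0.0
```

Run:
```python
from fit import *
s=get_state();print(s["time"],s["tcp_pos"].round(1),s["orientation"].round(3).tolist())
im=read_camera("wrist");cv2.imwrite("pics/w2.png",im[:,:,::-1]);ci=camera_info("wrist")
for q in ("tool",):
    d=trace("wrist",q)
    for x in d[:2]: print(q,x["conf"],x["bbox"])
m=d[0]["mask"].astype(float)
print(fit([(ci,True,m)],TOOL,(596.5,181,-.32),8))
o=im.copy();o[sil(ci,True,TOOL,(596.5,181,-.323),8)>.5,0]=255
cv2.imwrite("pics/w2o.png",np.hstack([im[:,:,::-1][60:360,150:500],o[:,:,::-1][60:360,150:500]]))
```

```text
5.9 [595.4 180.8 224.7] [[0.318, 0.948, -0.003], [0.948, -0.318, -0.001], [-0.002, -0.003, -1.0]]
tool 0.86 [203.5, 183.9, 144.3, 120.8]
tool 0.68 [419.8, 190.7, 143.5, 95.3]
(array([597.4 , 180.86, -31.93]), np.float64(0.033))
```

View pics/w2o.png

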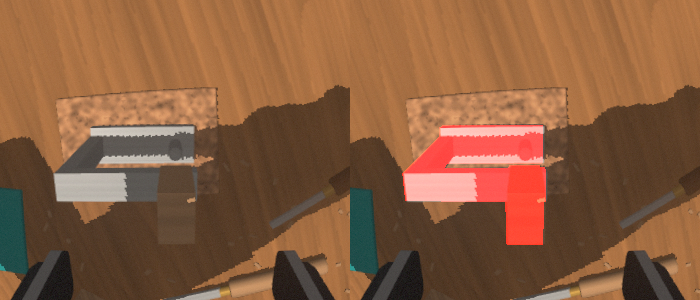

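The overlay sits right on the tool (C-frame at crop (55–195,125–245)), so I'll go down and grip.

Call:
{"op": "play_rows", "data": {
  "steps": [
    {"tx": 0, "ty": 0.0015, "tz": 0.02, "rx": 0, "ry": 0, "rz": 0, "grip": -1},
    {"tx": 0, "ty": 0, "tz": 0.02, "rx": 0, "ry": 0, "rz": 0, "grip": -1},
    {"tx": 0, "ty": 0, "tz": 0.02, "rx": 0, "ry": 0, "rz": 0, "grip": -1},
    {"tx": 0, "ty": 0, "tz": 0.0177, "rx": 0, "ry": 0, "rz": 0, "grip": -1},
    {"tx": 0, "ty": 0, "tz": 0, "rx": 0, "ry": 0, "rz": 0, "grip": -1},
    {"tx": 0, "ty": 0, "tz": 0, "rx": 0, "ry": 0, "rz": 0, "grip": 1},
    {"tx": 0, "ty": 0, "tz": 0, "rx": 0, "ry": 0, "rz": 0, "grip": 1},
    {"tx": 0, "ty": 0, "tz": 0, "rx": 0, "ry": 0, "rz": 0, "grip": 1},
    {"tx": 0, "ty": 0, "tz": 0, "rx": 0, "ry": 0, "rz": 0, "grip": 1},
    {"tx": 0, "ty": 0, "tz": 0, "rx": 0, "ry": 0, "rz": 0, "grip": 1},
    {"tx": 0, "ty": 0, "tz": 0, "rx": 0, "ry": 0, "rz": 0, "grip": 1}
  ],
  "grip_force": 90
}}

```text
time: 7.38
tcp_pos: [598.3, 180.7, 149.2]
orientation: [[0.318, 0.948, 0.001], [0.948, -0.318, 0.0], [0.001, 0.001, -1.0]]
force: [-1.1, 1.9, 6.4]
gripper_width: 0.222
grip_force: 89.2
```

Run:
```python
from fit import *
s=get_state();print({k:np.round(v,3) for k,v in s.items()})
im=read_camera("wrist");ci=camera_info("wrist")
for q in ("tool","nest","board"):
    for x in trace("wrist",q)[:2]: print(q,x["conf"],x["bbox"])
```

```text
{'time': np.float64(7.375), 'joint_pos': array([ 0.176,  0.531, -0.004,  1.035,  0.   ,  2.071]), 'qvel': array([-0.002,  0.   ,  0.   ,  0.001, -0.   , -0.001]), 'joint_efforts': array([-6.8800e-01, -6.4939e+01,  3.0538e+01, -3.3700e-01, -2.9400e-01,
       -5.0000e-03]), 'tcp_pos': array([598.306, 180.726, 149.161]), 'orientation': array([[ 0.318,  0.948,  0.001],
       [ 0.948, -0.318,  0.   ],
       [ 0.001,  0.001, -1.   ]]), 'force': array([-1.092,  1.883,  6.409]), 'ft_torque': array([0.182, 0.154, 0.018]), 'grip_force': np.float64(89.21), 'gripper_width': np.float64(0.222)}
tool 0.55 [157.1, 201.5, 196.5, 200.9]
board 0.84 [22.4, 260.6, 132.6, 110.4]
board 0.65 [173.3, 155.9, 203.6, 130.4]
```

Call:
{"op": "play_rows", "data": {
  "steps": [
    {"tx": 0, "ty": 0, "tz": -0.01, "rx": 0, "ry": 0, "rz": 0, "grip": 1},
    {"tx": 0, "ty": 0, "tz": -0.02, "rx": 0, "ry": 0, "rz": 0, "grip": 1},
    {"tx": 0, "ty": 0, "tz": -0.03, "rx": 0, "ry": 0, "rz": 0, "grip": 1},
    {"tx": 0, "ty": 0, "tz": -0.02, "rx": 0, "ry": 0, "rz": 0, "grip": 1},
    {"tx": 0, "ty": 0, "tz": -0.005, "rx": 0, "ry": 0, "rz": 0, "grip": 1},
    {"tx": 0, "ty": 0, "tz": 0, "rx": 0, "ry": 0, "rz": 0, "grip": 1}
  ]
}}

```text
time: 8.32
tcp_pos: [597.8, 180.4, 233.1]
orientation: [[0.318, 0.948, -0.001], [0.948, -0.318, -0.0], [-0.0, -0.001, -1.0]]
force: [-0.4, -0.8, -4.1]
gripper_width: 0.225
grip_force: 88.2
```

Run:
```python
from fit import *
s=get_state();print({k:np.round(s[k],3) for k in ("time","tcp_pos","force","ft_torque","gripper_width")})
NEST=[box((-45,-57,82),(45,57,114)),box((-45,45,0),(45,57,82)),box((-45,-57,0),(45,-45,82))]
vs=[]
for c in ("top","side"):
    read_camera(c);ds=trace(c,"nest")
    for d in ds:
        print(c,d["conf"],d["bbox"])
    d=ds[0];v=(camera_info(c),False,d["mask"].astype(float));vs.append(v)
    print(c,fit([v],NEST,(546,-169,.18),0))
print("both",fit(vs,NEST,(546,-169,.18),0))
# board
for c in ("top",):
    for d in trace(c,"board")[:3]: print(c,d["conf"],d["bbox"])
```

```text
{'time': np.float64(8.325), 'tcp_pos': array([597.833, 180.421, 233.091]), 'force': array([-0.433, -0.814, -4.11 ]), 'ft_torque': array([-0.022, -0.127,  0.025]), 'gripper_width': np.float64(0.225)}
top 0.55 [383.7, 186.0, 61.1, 45.8]
top 0.45 [334.1, 239.3, 27.7, 37.2]
top (array([ 544.91, -165.32,   19.31]), np.float64(0.447))
side 0.97 [355.7, 295.1, 60.5, 79.1]
side (array([ 548.66, -169.28,   16.65]), np.float64(0.244))
both (array([ 546.69, -167.16,   19.57]), np.float64(0.368))
top 0.89 [154.6, 294.8, 62.4, 76.9]
```

Call:
{"op": "play_rows", "data": {
  "steps": [
    {"tx": -0.0312, "ty": -0.0104, "tz": 0, "rx": 0, "ry": 0, "rz": 0, "grip": 1},
    {"tx": -0.0312, "ty": -0.0104, "tz": 0, "rx": 0, "ry": 0, "rz": 0, "grip": 1},
    {"tx": -0.0312, "ty": -0.0104, "tz": 0, "rx": 0, "ry": 0, "rz": 0, "grip": 1},
    {"tx": -0.0312, "ty": -0.0104, "tz": 0, "rx": 0, "ry": 0, "rz": 0, "grip": 1},
    {"tx": -0.0312, "ty": -0.0104, "tz": 0, "rx": 0, "ry": 0, "rz": 0, "grip": 1},
    {"tx": -0.0312, "ty": -0.0104, "tz": 0, "rx": 0, "ry": 0, "rz": 0, "grip": 1},
    {"tx": -0.0312, "ty": -0.0104, "tz": 0, "rx": 0, "ry": 0, "rz": 0, "grip": 1},
    {"tx": -0.0312, "ty": -0.0104, "tz": 0, "rx": 0, "ry": 0, "rz": 0, "grip": 1},
    {"tx": 0, "ty": 0, "tz": 0, "rx": 0, "ry": 0, "rz": -0.1275, "grip": 1},
    {"tx": 0, "ty": 0, "tz": 0, "rx": 0, "ry": 0, "rz": -0.1275, "grip": 1},
    {"tx": 0, "ty": 0, "tz": 0, "rx": 0, "ry": 0, "rz": -0.1275, "grip": 1},
    {"tx": 0, "ty": 0, "tz": 0, "rx": 0, "ry": 0, "rz": -0.1275, "grip": 1},
    {"tx": -0.026, "ty": -0.0027, "tz": 0, "rx": 0, "ry": 0, "rz": 0, "grip": 1},
    {"tx": -0.026, "ty": -0.0027, "tz": 0, "rx": 0, "ry": 0, "rz": 0, "grip": 1},
    {"tx": -0.026, "ty": -0.0027, "tz": 0, "rx": 0, "ry": 0, "rz": 0, "grip": 1},
    {"tx": -0.026, "ty": -0.0027, "tz": 0, "rx": 0, "ry": 0, "rz": 0, "grip": 1},
    {"tx": -0.026, "ty": -0.0027, "tz": 0, "rx": 0, "ry": 0, "rz": 0, "grip": 1},
    {"tx": -0.026, "ty": -0.0027, "tz": 0, "rx": 0, "ry": 0, "rz": 0, "grip": 1},
    {"tx": 0, "ty": 0, "tz": 0, "rx": 0, "ry": 0, "rz": 0, "grip": 1},
    {"tx": 0, "ty": 0, "tz": 0, "rx": 0, "ry": 0, "rz": 0, "grip": 1}
  ]
}}

```text
time: 11.08
tcp_pos: [452.3, -185.4, 233.3]
orientation: [[-0.185, 0.983, -0.001], [0.983, 0.185, 0.001], [0.001, -0.0, -1.0]]
force: [0.4, -0.5, -3.5]
gripper_width: 0.221
grip_force: 88.7
```

Run:
```python
from fit import *
import pickle
s=get_state();print({k:np.round(s[k],3) for k in ("time","tcp_pos","orientation","force","ft_torque","gripper_width")})
ci=camera_info("wrist");im=read_camera("wrist");cv2.imwrite("pics/w3.png",im[:,:,::-1])
out={"ci":ci,"im":im}
for q in ("tool","nest","rosette"):
    ds=trace("wrist",q);out[q]=ds
    for x in ds[:2]: print(q,x["conf"],x["bbox"])
pickle.dump(out,open("w3.pkl","wb"))
```

```text
{'time': np.float64(11.075), 'tcp_pos': array([ 452.323, -185.404,  233.344]), 'orientation': array([[-0.185,  0.983, -0.001],
       [ 0.983,  0.185,  0.001],
       [ 0.001, -0.   , -1.   ]]), 'force': array([ 0.372, -0.53 , -3.488]), 'ft_torque': array([ 0.031, -0.09 ,  0.013]), 'gripper_width': np.float64(0.221)}
tool 0.61 [155.4, 204.1, 199.1, 198.5]
nest 0.92 [371.2, 132.4, 138.3, 170.5]
rosette 0.76 [409.1, 195.3, 77.2, 77.3]
rosette 0.53 [156.9, 201.8, 196.2, 201.1]
```

View pics/w3.png

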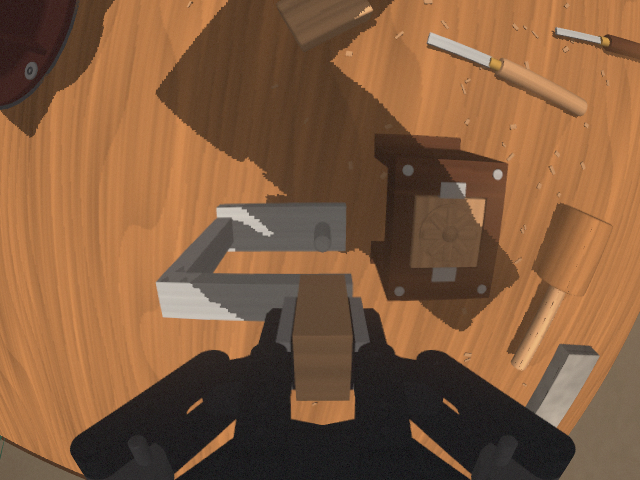

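The wrist view shows the nest at (371–508,132–301) with screws near (408,170), (498,174), (482,289) and (399,291). The rosette is centred near (449,231). The held tool is at (157–352,204–400), pin at (322,235).

Run:
```python
from fit import *
import pickle
o=pickle.load(open("w3.pkl","rb"));ci=o["ci"];im=o["im"]
NEST=[box((-45,-57,82),(45,57,114)),box((-45,45,0),(45,57,82)),box((-45,-57,0),(45,-45,82))]
ROS=[box((-28,-28,113),(28,28,114))]
n=o["nest"][0]["mask"].astype(float);r=o["rosette"][0]["mask"].astype(float)
print("nest",fit([(ci,True,n)],NEST,(547,-168,.19),0))
print("ros",fit([(ci,True,r)],ROS,(547,-168,.19),0))
t=o["tool"][0]["mask"].astype(float)
for z in (89,92,95): print("tool",z,fit([(ci,True,t)],TOOL,(452,-185.4,.186),z))
hsv=cv2.cvtColor(im,cv2.COLOR_RGB2HSV)
P=[]
for g in [(408,170),(498,174),(482,289),(399,291)]:
    x,y=g;w=im[y-9:y+10,x-9:x+10].astype(float);sc=w.min(2)-.0;m=sc>(np.median(sc)+.45*(sc.max()-np.median(sc)))
    k,l,st,ce=cv2.connectedComponentsWithStats(m.astype(np.uint8));i=1+np.argmax(st[1:,4]);p=(ce[i]+[x-9,y-9]);X=onz(ci,p,114,True);P.append(X[:2]);print(p.round(1),st[i,4],X.round(1))
P=np.array(P);print("screws c",P.mean(0).round(2),[np.linalg.norm(P[i]-P[(i+1)%4]).round(1) for i in range(4)],"yaw",[round(float(np.arctan2(*(v[::-1]))),4) for v in (P[1]-P[0],P[2]-P[3])],[round(float(np.arctan2(-v[0],v[1])),4) for v in (P[0]-P[3],P[1]-P[2])])
```

```text
nest (array([ 546.75, -167.2 ,   18.41]), np.float64(0.445))
ros (array([ 545.48, -167.25,   18.48]), np.float64(0.035))
tool 89 (array([ 451.63, -186.65,   18.23]), np.float64(0.062))
tool 92 (array([ 451.41, -184.71,   19.73]), np.float64(0.053))
tool 95 (array([ 451.38, -183.63,   19.77]), np.float64(0.076))
[407.6 170. ] 101 [ 502.6 -127.2  114. ]
[497.5 174.1] 80 [ 573.4 -114.   114. ]
[481.3 288.9] 64 [ 590.6 -208.4  114. ]
[398.9 290.9] 79 [ 520.  -221.2  114. ]
screws c [ 546.67 -167.71] [np.float64(72.0), np.float64(95.9), np.float64(71.8), np.float64(95.6)] yaw [0.1845, 0.1805] [0.1826, 0.1805]
```

Call:
{"op": "play_rows", "data": {
  "steps": [
    {"tx": 0, "ty": 0, "tz": 0.016, "rx": 0, "ry": 0, "rz": 0.004, "grip": 1},
    {"tx": 0, "ty": 0, "tz": 0.016, "rx": 0, "ry": 0, "rz": 0, "grip": 1},
    {"tx": 0, "ty": 0, "tz": 0.016, "rx": 0, "ry": 0, "rz": 0, "grip": 1},
    {"tx": 0, "ty": 0, "tz": 0.016, "rx": 0, "ry": 0, "rz": 0, "grip": 1},
    {"tx": 0, "ty": 0, "tz": 0.016, "rx": 0, "ry": 0, "rz": 0, "grip": 1},
    {"tx": 0, "ty": 0, "tz": 0, "rx": 0, "ry": 0, "rz": 0, "grip": 1},
    {"tx": 0, "ty": 0.01, "tz": 0, "rx": 0, "ry": 0, "rz": 0, "grip": 1},
    {"tx": 0, "ty": 0.012, "tz": 0, "rx": 0, "ry": 0, "rz": 0, "grip": 1},
    {"tx": 0, "ty": 0.015, "tz": 0, "rx": 0, "ry": 0, "rz": 0, "grip": 1},
    {"tx": 0, "ty": 0.015, "tz": 0, "rx": 0, "ry": 0, "rz": 0, "grip": 1},
    {"tx": 0, "ty": 0.015, "tz": 0, "rx": 0, "ry": 0, "rz": 0, "grip": 1},
    {"tx": 0, "ty": 0.015, "tz": 0, "rx": 0, "ry": 0, "rz": 0, "grip": 1},
    {"tx": 0, "ty": 0.0144, "tz": 0, "rx": 0, "ry": 0, "rz": 0, "grip": 1},
    {"tx": 0, "ty": 0, "tz": 0, "rx": 0, "ry": 0, "rz": 0, "grip": 1},
    {"tx": 0, "ty": 0, "tz": 0, "rx": 0, "ry": 0, "rz": 0, "grip": 1}
  ]
}}

```text
time: 13.15
tcp_pos: [547.0, -168.4, 153.4]
orientation: [[-0.181, 0.983, -0.001], [0.983, 0.181, 0.0], [0.0, -0.001, -1.0]]
force: [-1.2, 0.2, -2.8]
gripper_width: 0.228
grip_force: 88.8
```

```bash
cat > st.py <<'E'
from h import *
s=get_state();p=s["tcp_pos"];c,n=np.cos(.182),np.sin(.182);d=p[:2]-[546.6,-167.6]
y=s["orientation"][:,1]
F=s["force"];M=s["ft_torque"]
print("t",round(float(s["time"]),2),"nest xy",round(c*d[0]+n*d[1],2),round(-n*d[0]+c*d[1],2),"toolz",round(p[2]-141.2,2),"yaw",round(float(np.arctan2(y[1],y[0])),4),"zax",s["orientation"][:,2].round(4),"F nest",round(c*F[0]+n*F[1],2),round(-n*F[0]+c*F[1],2),F[2].round(2),"M",M.round(3))
E
python3 st.py
python3 - <<'E'
from fit import *
im=read_camera("wrist");cv2.imwrite("pics/w4.png",im[:,:,::-1]);ci=camera_info("wrist")
ROS=[box((-28,-28,113),(28,28,114))]
for q,P,p0,z in (("rosette",ROS,(546.6,-167.6,.182),0),("tool",TOOL,(546.6,-167.6,.182),12)):
    d=trace("wrist",q)
    if d: print(q,d[0]["conf"],d[0]["bbox"],fit([(ci,True,d[0]["mask"].astype(float))],P,p0,z))
E
```

```text
t 13.15 nest xy 0.21 -0.85 toolz 12.22 yaw 0.182 zax [-8.e-04  1.e-04 -1.e+00] F nest -1.12 0.4 -2.83 M [ 0.046 -0.163 -0.008]
rosette 0.74 [270.5, 222.6, 108.6, 84.2] (array([ 546.43, -165.73,   18.43]), np.float64(0.728))
tool 0.69 [156.2, 205.4, 197.3, 197.2] (array([ 546.02, -168.3 ,   18.62]), np.float64(0.41))
```

View pics/w4.png

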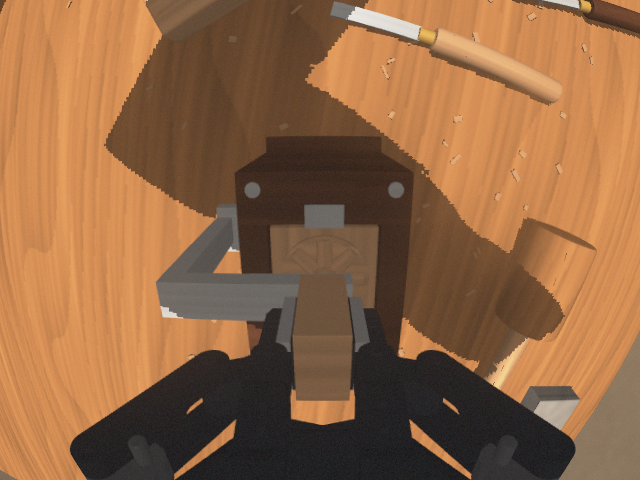

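The tool is inside and centred in x to within a millimetre (screws at 252 and 396, midpoint 324, against the handle at 323). Next comes the first probe.

Call:
{"op": "play_rows", "data": {
  "steps": [
    {"tx": 0, "ty": 0.0003, "tz": -0.004, "rx": 0, "ry": 0, "rz": 0, "grip": 1},
    {"tx": 0, "ty": 0, "tz": -0.004, "rx": 0, "ry": 0, "rz": 0, "grip": 1},
    {"tx": 0, "ty": 0, "tz": -0.001, "rx": 0, "ry": 0, "rz": 0, "grip": 1},
    {"tx": 0, "ty": 0, "tz": -0.0005, "rx": 0, "ry": 0, "rz": 0, "grip": 1},
    {"tx": 0, "ty": 0, "tz": -0.0005, "rx": 0, "ry": 0, "rz": 0, "grip": 1},
    {"tx": 0, "ty": 0, "tz": 0, "rx": 0, "ry": 0, "rz": 0, "grip": 1},
    {"tx": 0, "ty": 0, "tz": 0, "rx": 0, "ry": 0, "rz": 0, "grip": 1}
  ]
}}

```text
time: 14.18
tcp_pos: [547.8, -168.4, 163.4]
orientation: [[-0.181, 0.983, -0.0], [0.983, 0.181, 0.0], [0.0, -0.0, -1.0]]
force: [2.6, -0.7, -9.4]
gripper_width: 0.225
grip_force: 88.1
```

```bash
python3 st.py
```

```text
t 14.18 nest xy 1.0 -0.99 toolz 22.16 yaw 0.1821 zax [-1.e-04  1.e-04 -1.e+00] F nest 2.43 -1.11 -9.43 M [-0.206 -0.848  0.011]
```

Call:
{"op": "play_rows", "data": {
  "steps": [
    {"tx": 0, "ty": 0, "tz": -0.0005, "rx": 0, "ry": 0, "rz": 0, "grip": 1},
    {"tx": 0, "ty": 0, "tz": 0, "rx": 0, "ry": 0, "rz": 0, "grip": 1}
  ]
}}

```text
time: 14.42
tcp_pos: [547.6, -168.4, 163.5]
orientation: [[-0.181, 0.983, -0.001], [0.983, 0.181, 0.0], [0.0, -0.001, -1.0]]
force: [4.5, -0.6, -16.0]
gripper_width: 0.227
grip_force: 88.4
```

```bash
python3 st.py
```

```text
t 14.43 nest xy 0.84 -0.93 toolz 22.34 yaw 0.182 zax [-6.e-04  3.e-04 -1.e+00] F nest 4.32 -1.43 -15.98 M [-0.411 -1.2   -0.03 ]
```

Contact at z≈22 mm with about 13 N/mm stiffness. I'll probe the +y side in 3 mm hops at a safe press.

Call:
{"op": "play_rows", "data": {
  "steps": [
    {"tx": 0, "ty": 0, "tz": 0.0015, "rx": 0, "ry": 0, "rz": 0, "grip": 1},
    {"tx": 0.003, "ty": -0.0004, "tz": 0, "rx": 0, "ry": 0, "rz": 0, "grip": 1},
    {"tx": 0, "ty": 0, "tz": -0.0007, "rx": 0, "ry": 0, "rz": 0, "grip": 1},
    {"tx": 0, "ty": 0, "tz": -0.0007, "rx": 0, "ry": 0, "rz": 0, "grip": 1},
    {"tx": 0, "ty": 0, "tz": 0, "rx": 0, "ry": 0, "rz": 0, "grip": 1}
  ]
}}

```text
time: 15.05
tcp_pos: [546.4, -165.2, 163.4]
orientation: [[-0.181, 0.983, -0.001], [0.983, 0.181, 0.001], [0.001, -0.001, -1.0]]
force: [2.0, 1.0, -15.3]
gripper_width: 0.216
grip_force: 88.4
```

Call:
{"op": "play_rows", "data": {
  "steps": [
    {"tx": 0, "ty": 0, "tz": 0.0014, "rx": 0, "ry": 0, "rz": 0, "grip": 1},
    {"tx": 0.003, "ty": 0, "tz": 0, "rx": 0, "ry": 0, "rz": 0, "grip": 1},
    {"tx": 0, "ty": 0, "tz": -0.0007, "rx": 0, "ry": 0, "rz": 0, "grip": 1},
    {"tx": 0, "ty": 0, "tz": -0.0007, "rx": 0, "ry": 0, "rz": 0, "grip": 1},
    {"tx": 0, "ty": 0, "tz": 0, "rx": 0, "ry": 0, "rz": 0, "grip": 1}
  ]
}}

```text
time: 15.68
tcp_pos: [546.3, -162.7, 163.4]
orientation: [[-0.181, 0.984, -0.0], [0.984, 0.181, 0.0], [0.0, -0.0, -1.0]]
force: [4.2, -1.7, -18.3]
gripper_width: 0.223
grip_force: 88.8
```

Call:
{"op": "play_rows", "data": {
  "steps": [
    {"tx": 0, "ty": 0, "tz": 0.0014, "rx": 0, "ry": 0, "rz": 0, "grip": 1},
    {"tx": 0.003, "ty": 0, "tz": 0, "rx": 0, "ry": 0, "rz": 0, "grip": 1},
    {"tx": 0, "ty": 0, "tz": -0.0007, "rx": 0, "ry": 0, "rz": 0, "grip": 1},
    {"tx": 0, "ty": 0, "tz": -0.0007, "rx": 0, "ry": 0, "rz": 0, "grip": 1},
    {"tx": 0, "ty": 0, "tz": 0, "rx": 0, "ry": 0, "rz": 0, "grip": 1}
  ]
}}

```text
time: 16.3
tcp_pos: [545.5, -159.4, 163.4]
orientation: [[-0.181, 0.983, -0.001], [0.983, 0.181, 0.001], [0.001, -0.001, -1.0]]
force: [2.8, -0.3, -16.5]
gripper_width: 0.226
grip_force: 89.0
```

```bash
python3 st.py
```

```text
t 16.3 nest xy 0.37 8.26 toolz 22.24 yaw 0.1821 zax [-8.e-04  6.e-04 -1.e+00] F nest 2.73 -0.8 -16.54 M [-0.175 -0.902  0.102]
```

Call:
{"op": "play_rows", "data": {
  "steps": [
    {"tx": 0, "ty": 0, "tz": 0.0016, "rx": 0, "ry": 0, "rz": 0, "grip": 1},
    {"tx": -0.006, "ty": 0, "tz": 0, "rx": 0, "ry": 0, "rz": 0, "grip": 1},
    {"tx": -0.006, "ty": 0, "tz": 0, "rx": 0, "ry": 0, "rz": 0, "grip": 1},
    {"tx": 0, "ty": 0, "tz": 0, "rx": 0, "ry": 0, "rz": 0, "grip": 1},
    {"tx": 0, "ty": 0, "tz": -0.0007, "rx": 0, "ry": 0, "rz": 0, "grip": 1},
    {"tx": 0, "ty": 0, "tz": -0.0007, "rx": 0, "ry": 0, "rz": 0, "grip": 1},
    {"tx": 0, "ty": 0, "tz": 0, "rx": 0, "ry": 0, "rz": 0, "grip": 1}
  ]
}}

```text
time: 17.18
tcp_pos: [547.7, -171.3, 163.6]
orientation: [[-0.181, 0.983, -0.0], [0.983, 0.181, 0.0], [0.0, -0.0, -1.0]]
force: [0.7, -0.5, -6.8]
gripper_width: 0.225
grip_force: 90.2
```

Call:
{"op": "play_rows", "data": {
  "steps": [
    {"tx": 0, "ty": 0, "tz": 0.0014, "rx": 0, "ry": 0, "rz": 0, "grip": 1},
    {"tx": -0.003, "ty": 0, "tz": 0, "rx": 0, "ry": 0, "rz": 0, "grip": 1},
    {"tx": 0, "ty": 0, "tz": -0.0007, "rx": 0, "ry": 0, "rz": 0, "grip": 1},
    {"tx": 0, "ty": 0, "tz": -0.0007, "rx": 0, "ry": 0, "rz": 0, "grip": 1},
    {"tx": 0, "ty": 0, "tz": 0, "rx": 0, "ry": 0, "rz": 0, "grip": 1}
  ]
}}

```text
time: 17.8
tcp_pos: [548.5, -174.4, 163.9]
orientation: [[-0.181, 0.983, 0.0], [0.983, 0.181, -0.0], [-0.0, 0.0, -1.0]]
force: [0.5, -0.4, -4.1]
gripper_width: 0.225
grip_force: 90.7
```

Call:
{"op": "play_rows", "data": {
  "steps": [
    {"tx": 0, "ty": 0, "tz": 0.0014, "rx": 0, "ry": 0, "rz": 0, "grip": 1},
    {"tx": -0.003, "ty": 0, "tz": 0, "rx": 0, "ry": 0, "rz": 0, "grip": 1},
    {"tx": 0, "ty": 0, "tz": -0.0007, "rx": 0, "ry": 0, "rz": 0, "grip": 1},
    {"tx": 0, "ty": 0, "tz": -0.0007, "rx": 0, "ry": 0, "rz": 0, "grip": 1},
    {"tx": 0, "ty": 0, "tz": 0, "rx": 0, "ry": 0, "rz": 0, "grip": 1}
  ]
}}

```text
time: 18.42
tcp_pos: [549.0, -177.3, 163.9]
orientation: [[-0.181, 0.983, 0.0], [0.983, 0.181, 0.0], [0.0, 0.0, -1.0]]
force: [-0.4, -0.2, -3.9]
gripper_width: 0.221
grip_force: 90.7
```

```bash
python3 st.py
```

```text
t 18.43 nest xy 0.59 -9.96 toolz 22.67 yaw 0.182 zax [ 1.e-04  1.e-04 -1.e+00] F nest -0.43 -0.09 -3.89 M [ 0.043 -0.154  0.008]
```

Free at y≈−6.9 and −9.9, lightly touching at −3.9. I'll try the middle, about −7, and go deeper.

Call:
{"op": "play_rows", "data": {
  "steps": [
    {"tx": 0, "ty": 0, "tz": 0.0014, "rx": 0, "ry": 0, "rz": 0, "grip": 1},
    {"tx": 0.0027, "ty": 0, "tz": 0, "rx": 0, "ry": 0, "rz": 0, "grip": 1},
    {"tx": 0, "ty": 0, "tz": -0.0007, "rx": 0, "ry": 0, "rz": 0, "grip": 1},
    {"tx": 0, "ty": 0, "tz": -0.0007, "rx": 0, "ry": 0, "rz": 0, "grip": 1},
    {"tx": 0, "ty": 0, "tz": -0.0005, "rx": 0, "ry": 0, "rz": 0, "grip": 1},
    {"tx": 0, "ty": 0, "tz": -0.0005, "rx": 0, "ry": 0, "rz": 0, "grip": 1},
    {"tx": 0, "ty": 0, "tz": 0, "rx": 0, "ry": 0, "rz": 0, "grip": 1}
  ]
}}

```text
time: 19.3
tcp_pos: [548.5, -174.8, 164.9]
orientation: [[-0.181, 0.983, 0.0], [0.983, 0.181, -0.0], [-0.0, 0.0, -1.0]]
force: [0.4, -0.6, -4.1]
gripper_width: 0.222
grip_force: 90.7
```

```bash
python3 st.py
```

```text
t 19.3 nest xy 0.58 -7.39 toolz 23.67 yaw 0.1819 zax [ 1.e-04 -1.e-04 -1.e+00] F nest 0.34 -0.62 -4.11 M [ 0.092 -0.148 -0.039]
```

Call:
{"op": "play_rows", "data": {
  "steps": [
    {"tx": 0, "ty": 0, "tz": -0.001, "rx": 0, "ry": 0, "rz": 0, "grip": 1},
    {"tx": 0, "ty": 0, "tz": -0.0005, "rx": 0, "ry": 0, "rz": 0, "grip": 1},
    {"tx": 0, "ty": 0, "tz": 0, "rx": 0, "ry": 0, "rz": 0, "grip": 1}
  ]
}}

```text
time: 19.68
tcp_pos: [548.5, -174.7, 166.4]
orientation: [[-0.181, 0.983, 0.0], [0.983, 0.181, -0.0], [-0.0, 0.0, -1.0]]
force: [-0.0, -0.2, -4.6]
gripper_width: 0.224
grip_force: 90.7
```

```bash
python3 st.py
```

```text
t 19.68 nest xy 0.59 -7.31 toolz 25.15 yaw 0.182 zax [ 1.e-04 -0.e+00 -1.e+00] F nest -0.07 -0.19 -4.61 M [-0.032 -0.216  0.028]
```

Call:
{"op": "play_rows", "data": {
  "steps": [
    {"tx": 0, "ty": 0, "tz": -0.0015, "rx": 0, "ry": 0, "rz": 0, "grip": 1},
    {"tx": 0, "ty": 0, "tz": -0.0015, "rx": 0, "ry": 0, "rz": 0, "grip": 1},
    {"tx": 0, "ty": 0, "tz": -0.001, "rx": 0, "ry": 0, "rz": 0, "grip": 1},
    {"tx": 0, "ty": 0, "tz": 0, "rx": 0, "ry": 0, "rz": 0, "grip": 1}
  ]
}}

```text
time: 20.18
tcp_pos: [548.6, -174.7, 170.4]
orientation: [[-0.181, 0.983, 0.0], [0.983, 0.181, -0.0], [-0.0, 0.0, -1.0]]
force: [-0.2, -0.9, -3.0]
gripper_width: 0.22
grip_force: 90.7
```

```bash
python3 st.py
```

```text
t 20.18 nest xy 0.65 -7.33 toolz 29.25 yaw 0.182 zax [ 2.e-04 -1.e-04 -1.e+00] F nest -0.35 -0.88 -3.0 M [ 0.067 -0.136  0.021]
```

Call:
{"op": "play_rows", "data": {
  "steps": [
    {"tx": 0.0006, "ty": 0, "tz": 0, "rx": 0, "ry": 0, "rz": 0, "grip": 1},
    {"tx": 0.0004, "ty": 0, "tz": 0, "rx": 0, "ry": 0, "rz": 0, "grip": 1},
    {"tx": 0, "ty": 0, "tz": 0, "rx": 0, "ry": 0, "rz": 0, "grip": 1}
  ]
}}

```text
time: 20.55
tcp_pos: [548.3, -173.7, 170.3]
orientation: [[-0.181, 0.983, 0.0], [0.983, 0.181, -0.0], [-0.0, 0.0, -1.0]]
force: [0.5, 0.1, -2.8]
gripper_width: 0.222
grip_force: 90.7
```

```bash
python3 st.py
```

```text
t 20.55 nest xy 0.58 -6.35 toolz 29.12 yaw 0.182 zax [ 1.e-04 -2.e-04 -1.e+00] F nest 0.47 -0.01 -2.77 M [-0.108 -0.224  0.018]
```

Call:
{"op": "play_rows", "data": {
  "steps": [
    {"tx": -0.001, "ty": 0, "tz": 0, "rx": 0, "ry": 0, "rz": 0, "grip": 1},
    {"tx": -0.001, "ty": 0, "tz": 0, "rx": 0, "ry": 0, "rz": 0, "grip": 1},
    {"tx": 0, "ty": 0, "tz": 0, "rx": 0, "ry": 0, "rz": 0, "grip": 1}
  ]
}}

```text
time: 20.92
tcp_pos: [548.6, -175.7, 170.3]
orientation: [[-0.181, 0.984, -0.0], [0.984, 0.181, 0.0], [0.0, -0.0, -1.0]]
force: [-0.4, -0.1, -3.5]
gripper_width: 0.222
grip_force: 90.7
```

```bash
python3 st.py
```

```text
t 20.93 nest xy 0.53 -8.38 toolz 29.1 yaw 0.1819 zax [-0.  0. -1.] F nest -0.43 -0.05 -3.51 M [ 0.019 -0.119  0.011]
```

The pin has free play from −6.35 to −8.38, so −7.4 is the bore centre. I'll recentre and raise to just below the rosette.

Call:
{"op": "play_rows", "data": {
  "steps": [
    {"tx": 0.001, "ty": 0, "tz": 0, "rx": 0, "ry": 0, "rz": 0, "grip": 1},
    {"tx": 0, "ty": 0, "tz": -0.002, "rx": 0, "ry": 0, "rz": 0, "grip": 1},
    {"tx": 0, "ty": 0, "tz": -0.002, "rx": 0, "ry": 0, "rz": 0, "grip": 1},
    {"tx": 0, "ty": 0, "tz": -0.002, "rx": 0, "ry": 0, "rz": 0, "grip": 1},
    {"tx": 0, "ty": 0, "tz": 0, "rx": 0, "ry": 0, "rz": 0, "grip": 1}
  ]
}}

```text
time: 21.55
tcp_pos: [548.6, -174.8, 176.6]
orientation: [[-0.181, 0.983, 0.0], [0.983, 0.181, -0.0], [-0.0, 0.0, -1.0]]
force: [-0.6, 0.1, -3.8]
gripper_width: 0.222
grip_force: 90.8
```

```bash
python3 st.py
```

```text
t 21.55 nest xy 0.68 -7.4 toolz 35.36 yaw 0.182 zax [ 4.e-04 -2.e-04 -1.e+00] F nest -0.56 0.24 -3.76 M [ 0.077 -0.148  0.046]
```

Call:
{"op": "play_rows", "data": {
  "steps": [
    {"tx": 0, "ty": 0, "tz": -0.002, "rx": 0, "ry": 0, "rz": 0, "grip": 1},
    {"tx": 0, "ty": 0, "tz": -0.002, "rx": 0, "ry": 0, "rz": 0, "grip": 1},
    {"tx": 0, "ty": 0, "tz": -0.0015, "rx": 0, "ry": 0, "rz": 0, "grip": 1},
    {"tx": 0, "ty": 0, "tz": 0, "rx": 0, "ry": 0, "rz": 0, "grip": 1}
  ]
}}

```text
time: 22.05
tcp_pos: [548.6, -174.7, 181.9]
orientation: [[-0.181, 0.983, 0.0], [0.983, 0.181, -0.0], [-0.0, 0.0, -1.0]]
force: [0.3, 0.2, -2.8]
gripper_width: 0.221
grip_force: 90.7
```

```bash
python3 st.py
```

```text
t 22.05 nest xy 0.65 -7.37 toolz 40.75 yaw 0.182 zax [ 3.e-04 -1.e-04 -1.e+00] F nest 0.29 0.14 -2.76 M [ 0.03  -0.168  0.035]
```

Call:
{"op": "play_rows", "data": {
  "steps": [
    {"tx": 0, "ty": 0, "tz": -0.0006, "rx": 0, "ry": 0, "rz": 0, "grip": 1},
    {"tx": 0, "ty": 0, "tz": -0.0006, "rx": 0, "ry": 0, "rz": 0, "grip": 1},
    {"tx": 0, "ty": 0, "tz": -0.0006, "rx": 0, "ry": 0, "rz": 0, "grip": 1},
    {"tx": 0, "ty": 0, "tz": -0.0006, "rx": 0, "ry": 0, "rz": 0, "grip": 1},
    {"tx": 0, "ty": 0, "tz": -0.0006, "rx": 0, "ry": 0, "rz": 0, "grip": 1}
  ]
}}

```text
time: 22.68
tcp_pos: [548.1, -174.4, 184.0]
orientation: [[-0.181, 0.983, -0.001], [0.983, 0.181, 0.001], [0.001, -0.001, -1.0]]
force: [0.9, -0.7, -14.5]
gripper_width: 0.221
grip_force: 89.1
```

```bash
python3 st.py
```

```text
t 22.68 nest xy 0.2 -6.96 toolz 42.81 yaw 0.1821 zax [-1.3e-03  7.0e-04 -1.0e+00] F nest 0.76 -0.88 -14.46 M [-0.032 -0.591 -0.015]
```

Call:
{"op": "play_rows", "data": {
  "steps": [
    {"tx": 0, "ty": 0, "tz": -0.0006, "rx": 0, "ry": 0, "rz": 0, "grip": 1},
    {"tx": 0, "ty": 0, "tz": -0.0006, "rx": 0, "ry": 0, "rz": 0, "grip": 1},
    {"tx": 0, "ty": 0, "tz": -0.0006, "rx": 0, "ry": 0, "rz": 0, "grip": 1}
  ]
}}

```text
time: 23.05
tcp_pos: [548.0, -174.6, 186.3]
orientation: [[-0.181, 0.983, -0.001], [0.983, 0.181, 0.0], [0.0, -0.001, -1.0]]
force: [-0.0, 0.1, -15.7]
gripper_width: 0.223
grip_force: 89.1
```

```bash
python3 st.py
```

```text
t 23.05 nest xy 0.13 -7.15 toolz 45.09 yaw 0.1819 zax [-1.1e-03  2.0e-04 -1.0e+00] F nest 0.0 0.08 -15.73 M [-0.055 -0.164  0.001]
```

The rosette slides at about 12 N, so I'll continue.

Call:
{"op": "play_rows", "data": {
  "steps": [
    {"tx": 0, "ty": 0, "tz": -0.0008, "rx": 0, "ry": 0, "rz": 0, "grip": 1},
    {"tx": 0, "ty": 0, "tz": -0.0008, "rx": 0, "ry": 0, "rz": 0, "grip": 1},
    {"tx": 0, "ty": 0, "tz": -0.0008, "rx": 0, "ry": 0, "rz": 0, "grip": 1},
    {"tx": 0, "ty": 0, "tz": -0.0008, "rx": 0, "ry": 0, "rz": 0, "grip": 1},
    {"tx": 0, "ty": 0, "tz": -0.0008, "rx": 0, "ry": 0, "rz": 0, "grip": 1},
    {"tx": 0, "ty": 0, "tz": -0.0008, "rx": 0, "ry": 0, "rz": 0, "grip": 1},
    {"tx": 0, "ty": 0, "tz": -0.0008, "rx": 0, "ry": 0, "rz": 0, "grip": 1}
  ]
}}

```text
time: 23.92
tcp_pos: [548.5, -174.7, 192.3]
orientation: [[-0.181, 0.983, 0.0], [0.983, 0.181, -0.0], [-0.0, 0.0, -1.0]]
force: [-0.8, 0.4, -15.8]
gripper_width: 0.225
grip_force: 89.1
```

```bash
python3 st.py
```

```text
t 23.93 nest xy 0.6 -7.31 toolz 51.07 yaw 0.182 zax [ 1.e-04 -0.e+00 -1.e+00] F nest -0.7 0.49 -15.77 M [-0.05  -0.023 -0.043]
```

Call:
{"op": "play_rows", "data": {
  "steps": [
    {"tx": 0, "ty": 0, "tz": -0.0008, "rx": 0, "ry": 0, "rz": 0, "grip": 1},
    {"tx": 0, "ty": 0, "tz": -0.0008, "rx": 0, "ry": 0, "rz": 0, "grip": 1},
    {"tx": 0, "ty": 0, "tz": -0.0008, "rx": 0, "ry": 0, "rz": 0, "grip": 1},
    {"tx": 0, "ty": 0, "tz": -0.0008, "rx": 0, "ry": 0, "rz": 0, "grip": 1}
  ]
}}

```text
time: 24.42
tcp_pos: [548.5, -174.7, 195.5]
orientation: [[-0.181, 0.983, 0.0], [0.983, 0.181, -0.0], [-0.0, 0.0, -1.0]]
force: [0.4, 0.6, -14.4]
gripper_width: 0.222
grip_force: 89.2
```

```bash
python3 st.py
```

```text
t 24.43 nest xy 0.62 -7.35 toolz 54.29 yaw 0.182 zax [ 2.e-04 -1.e-04 -1.e+00] F nest 0.49 0.49 -14.42 M [ 0.015 -0.007 -0.004]
```

Lifted about 12 mm. To withdraw, the pin top must be below 70 mm and the top arm must clear the raised flower (about 130 mm), so I'll lower the tool to z≈17.5.

Call:
{"op": "play_rows", "data": {
  "steps": [
    {"tx": 0, "ty": 0, "tz": 0.001, "rx": 0, "ry": 0, "rz": 0, "grip": 1},
    {"tx": 0, "ty": 0, "tz": 0.0025, "rx": 0, "ry": 0, "rz": 0, "grip": 1},
    {"tx": 0, "ty": 0, "tz": 0.0025, "rx": 0, "ry": 0, "rz": 0, "grip": 1},
    {"tx": 0, "ty": 0, "tz": 0.0025, "rx": 0, "ry": 0, "rz": 0, "grip": 1},
    {"tx": 0, "ty": 0, "tz": 0, "rx": 0, "ry": 0, "rz": 0, "grip": 1}
  ]
}}

```text
time: 25.05
tcp_pos: [548.4, -174.6, 186.8]
orientation: [[-0.181, 0.983, -0.0], [0.983, 0.181, 0.0], [0.0, -0.0, -1.0]]
force: [-0.2, 0.4, -4.3]
gripper_width: 0.221
grip_force: 90.7
```

```bash
python3 st.py
```

```text
t 25.05 nest xy 0.52 -7.25 toolz 45.57 yaw 0.182 zax [-1.e-04  1.e-04 -1.e+00] F nest -0.15 0.4 -4.32 M [-0.    -0.136  0.024]
```

Call:
{"op": "play_rows", "data": {
  "steps": [
    {"tx": 0, "ty": 0, "tz": 0.0025, "rx": 0, "ry": 0, "rz": 0, "grip": 1},
    {"tx": 0, "ty": 0, "tz": 0.0025, "rx": 0, "ry": 0, "rz": 0, "grip": 1},
    {"tx": 0, "ty": 0, "tz": 0.0025, "rx": 0, "ry": 0, "rz": 0, "grip": 1},
    {"tx": 0, "ty": 0, "tz": 0.0025, "rx": 0, "ry": 0, "rz": 0, "grip": 1},
    {"tx": 0, "ty": 0, "tz": 0.0025, "rx": 0, "ry": 0, "rz": 0, "grip": 1},
    {"tx": 0, "ty": 0, "tz": 0.0025, "rx": 0, "ry": 0, "rz": 0, "grip": 1},
    {"tx": 0, "ty": 0, "tz": 0.0025, "rx": 0, "ry": 0, "rz": 0, "grip": 1},
    {"tx": 0, "ty": 0, "tz": 0.0025, "rx": 0, "ry": 0, "rz": 0, "grip": 1},
    {"tx": 0, "ty": 0, "tz": 0.0025, "rx": 0, "ry": 0, "rz": 0, "grip": 1},
    {"tx": 0, "ty": 0, "tz": 0.0025, "rx": 0, "ry": 0, "rz": 0, "grip": 1},
    {"tx": 0, "ty": 0, "tz": 0.0025, "rx": 0, "ry": 0, "rz": 0, "grip": 1},
    {"tx": 0, "ty": 0, "tz": 0, "rx": 0, "ry": 0, "rz": 0, "grip": 1}
  ]
}}

```text
time: 26.55
tcp_pos: [548.3, -174.6, 159.2]
orientation: [[-0.181, 0.983, -0.0], [0.983, 0.181, 0.0], [0.0, -0.0, -1.0]]
force: [-0.0, 0.2, -4.2]
gripper_width: 0.224
grip_force: 90.7
```

```bash
python3 st.py
```

```text
t 26.55 nest xy 0.44 -7.21 toolz 17.98 yaw 0.182 zax [-3.e-04  2.e-04 -1.e+00] F nest -0.01 0.16 -4.19 M [ 0.026 -0.153 -0.033]
```

Call:
{"op": "play_rows", "data": {
  "steps": [
    {"tx": 0, "ty": -0.005, "tz": 0, "rx": 0, "ry": 0, "rz": 0, "grip": 1},
    {"tx": 0, "ty": -0.012, "tz": 0, "rx": 0, "ry": 0, "rz": 0, "grip": 1},
    {"tx": 0, "ty": -0.015, "tz": 0, "rx": 0, "ry": 0, "rz": 0, "grip": 1},
    {"tx": 0, "ty": -0.015, "tz": 0, "rx": 0, "ry": 0, "rz": 0, "grip": 1},
    {"tx": 0, "ty": -0.015, "tz": 0, "rx": 0, "ry": 0, "rz": 0, "grip": 1},
    {"tx": 0, "ty": -0.015, "tz": 0, "rx": 0, "ry": 0, "rz": 0, "grip": 1},
    {"tx": 0, "ty": -0.015, "tz": 0, "rx": 0, "ry": 0, "rz": 0, "grip": 1},
    {"tx": 0, "ty": -0.01, "tz": 0, "rx": 0, "ry": 0, "rz": 0, "grip": 1},
    {"tx": 0, "ty": 0, "tz": 0, "rx": 0, "ry": 0, "rz": 0, "grip": 1}
  ]
}}

```text
time: 27.68
tcp_pos: [447.6, -193.3, 159.5]
orientation: [[-0.18, 0.984, 0.0], [0.984, 0.18, 0.0], [0.0, 0.0, -1.0]]
force: [0.5, -0.5, -4.3]
gripper_width: 0.223
grip_force: 90.8
```

```bash
python3 st.py;  python3 - <<'E'
from h import *
ci=camera_info("wrist");im=read_camera("wrist");s=read_camera("side")
p=proj(ci,(546.6,-167.6,125),True).astype(int);print(p)
a=cv2.resize(im[p[1]-75:p[1]+75,p[0]-80:p[0]+80],None,fx=2.5,fy=2.5,interpolation=2)
b=cv2.resize(s[285:385,340:430],None,fx=3.75,fy=3.75,interpolation=2)
cv2.imwrite("pics/r.png",np.hstack([a,b])[:,:,::-1])
for q in ("rosette",):
  for d in trace("wrist",q)[:2]:
    x,y,w,h=d["bbox"];print(d["conf"],d["bbox"])
for z in (114,124,126,128):
    print(z,[proj(ci,(546.6+np.cos(.182)*u-np.sin(.182)*v,-167.6+np.sin(.182)*u+np.cos(.182)*v,z),True).round(0).tolist() for u,v in ((-28,-28),(-28,28),(28,28),(28,-28))])
E
```

```text
t 27.68 nest xy -102.01 -7.34 toolz 18.32 yaw 0.1813 zax [ 0.  0. -1.] F nest 0.37 -0.55 -4.26 M [ 0.063 -0.197  0.029]
[505 267]
0.98 [448.4, 211.3, 104.9, 106.3]
0.58 [458.5, 9.6, 175.4, 101.8]
114 [[448.0, 305.0], [460.0, 213.0], [544.0, 215.0], [527.0, 300.0]]
124 [[453.0, 313.0], [466.0, 218.0], [553.0, 220.0], [535.0, 308.0]]
126 [[454.0, 315.0], [468.0, 219.0], [555.0, 221.0], [536.0, 309.0]]
128 [[455.0, 316.0], [469.0, 220.0], [557.0, 222.0], [538.0, 311.0]]
```

View pics/r.png

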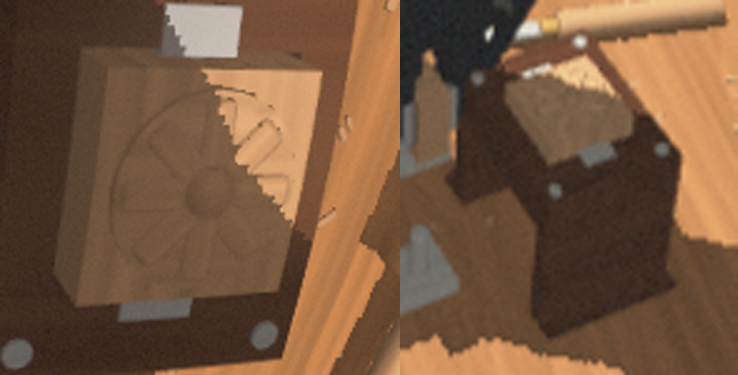

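The rosette stands proud and level: its top corners at wrist pixels about (468,219), (554,220), (538,308) and (457,314) match z≈126, so it rose about 12 mm. I'll return the tool.

Call:
{"op": "play_rows", "data": {
  "steps": [
    {"tx": 0, "ty": 0, "tz": -0.015, "rx": 0, "ry": 0, "rz": 0, "grip": 1},
    {"tx": 0, "ty": 0, "tz": -0.02, "rx": 0, "ry": 0, "rz": 0, "grip": 1},
    {"tx": 0, "ty": 0, "tz": -0.02, "rx": 0, "ry": 0, "rz": 0, "grip": 1},
    {"tx": 0, "ty": 0, "tz": -0.0185, "rx": 0, "ry": 0, "rz": 0, "grip": 1},
    {"tx": 0.027, "ty": 0.0036, "tz": 0, "rx": 0, "ry": 0, "rz": 0, "grip": 1},
    {"tx": 0.027, "ty": 0.0036, "tz": 0, "rx": 0, "ry": 0, "rz": 0, "grip": 1},
    {"tx": 0.027, "ty": 0.0036, "tz": 0, "rx": 0, "ry": 0, "rz": 0, "grip": 1},
    {"tx": 0.027, "ty": 0.0037, "tz": 0, "rx": 0, "ry": 0, "rz": 0, "grip": 1},
    {"tx": 0.027, "ty": 0.0037, "tz": 0, "rx": 0, "ry": 0, "rz": 0, "grip": 1},
    {"tx": 0.027, "ty": 0.0037, "tz": 0, "rx": 0, "ry": 0, "rz": 0, "grip": 1},
    {"tx": 0, "ty": 0, "tz": 0, "rx": 0, "ry": 0, "rz": 0.1262, "grip": 1},
    {"tx": 0, "ty": 0, "tz": 0, "rx": 0, "ry": 0, "rz": 0.1262, "grip": 1},
    {"tx": 0, "ty": 0, "tz": 0, "rx": 0, "ry": 0, "rz": 0.1262, "grip": 1},
    {"tx": 0, "ty": 0, "tz": 0, "rx": 0, "ry": 0, "rz": 0.1262, "grip": 1},
    {"tx": 0, "ty": 0, "tz": 0, "rx": 0, "ry": 0, "rz": 0, "grip": 1}
  ]
}}

```text
time: 29.7
tcp_pos: [440.7, -29.7, 232.9]
orientation: [[0.316, 0.949, 0.0], [0.949, -0.316, -0.0], [-0.0, 0.0, -1.0]]
force: [-0.0, 0.6, -4.5]
gripper_width: 0.224
grip_force: 90.8
```

Call:
{"op": "play_rows", "data": {
  "steps": [
    {"tx": 0.0313, "ty": 0.0104, "tz": 0, "rx": 0, "ry": 0, "rz": 0, "grip": 1},
    {"tx": 0.0313, "ty": 0.0104, "tz": 0, "rx": 0, "ry": 0, "rz": 0, "grip": 1},
    {"tx": 0.0313, "ty": 0.0104, "tz": 0, "rx": 0, "ry": 0, "rz": 0, "grip": 1},
    {"tx": 0.0313, "ty": 0.0104, "tz": 0, "rx": 0, "ry": 0, "rz": 0, "grip": 1},
    {"tx": 0.0313, "ty": 0.0104, "tz": 0, "rx": 0, "ry": 0, "rz": 0, "grip": 1},
    {"tx": 0.0313, "ty": 0.0104, "tz": 0, "rx": 0, "ry": 0, "rz": 0, "grip": 1},
    {"tx": 0.0313, "ty": 0.0104, "tz": 0, "rx": 0, "ry": 0, "rz": 0, "grip": 1},
    {"tx": 0.0313, "ty": 0.0104, "tz": 0, "rx": 0, "ry": 0, "rz": 0, "grip": 1},
    {"tx": 0, "ty": 0, "tz": 0, "rx": 0, "ry": 0, "rz": 0, "grip": 1},
    {"tx": 0, "ty": 0, "tz": 0, "rx": 0, "ry": 0, "rz": 0, "grip": 1}
  ]
}}

```text
time: 30.95
tcp_pos: [598.3, 181.0, 232.4]
orientation: [[0.315, 0.949, -0.001], [0.949, -0.315, -0.001], [-0.001, -0.001, -1.0]]
force: [-1.6, -0.1, -4.3]
gripper_width: 0.224
grip_force: 90.8
```

```bash
python3 st.py;  python3 - <<'E'
from fit import *
print(get_state()["tcp_pos"])
ci=camera_info("wrist");im=read_camera("wrist")
for d in trace("wrist","board")[:3]:
    x=d["mask"];print(d["conf"],d["bbox"],im[x].mean(0).round(),[round(float(v),1) for v in onz(ci,(d["bbox"][0]+d["bbox"][2]/2,d["bbox"][1]+d["bbox"][3]/2),8,True)])
cv2.imwrite("pics/w6.png",im[:,:,::-1])
E
```

```text
t 30.95 nest xy 113.94 333.5 toolz 91.22 yaw -0.3208 zax [-1.1e-03 -6.0e-04 -1.0e+00] F nest -1.55 0.2 -4.28 M [-0.059 -0.138  0.018]
[598.29218798 181.01813057 232.42198942]
0.8 [0.0, 94.9, 37.6, 88.0] [214. 122. 143.] [266.6, 388.1, 8.0]
0.7 [203.0, 147.1, 164.8, 112.4] [160. 112.  78.] [561.1, 190.8, 8.0]
```

View pics/w6.png

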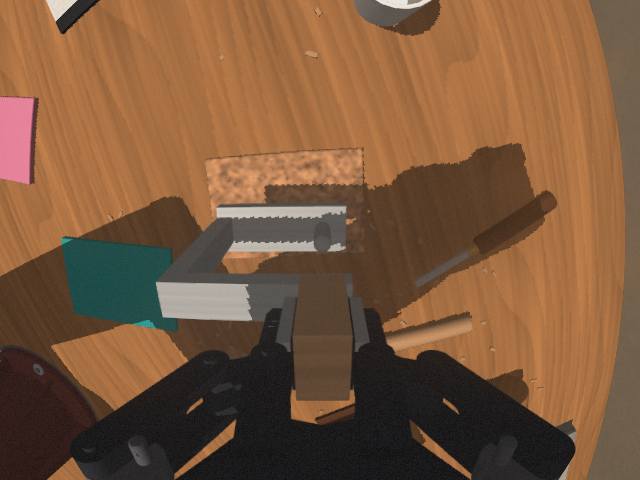

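The tool is above the cork board in its old pose (board at (205–365,147–258)), so I'll lower it.

Call:
{"op": "play_rows", "data": {
  "steps": [
    {"tx": 0, "ty": 0, "tz": 0.015, "rx": 0, "ry": 0, "rz": 0, "grip": 1},
    {"tx": 0, "ty": 0, "tz": 0.02, "rx": 0, "ry": 0, "rz": 0, "grip": 1},
    {"tx": 0, "ty": 0, "tz": 0.02, "rx": 0, "ry": 0, "rz": 0, "grip": 1},
    {"tx": 0, "ty": 0, "tz": 0.015, "rx": 0, "ry": 0, "rz": 0, "grip": 1},
    {"tx": 0, "ty": 0, "tz": 0.008, "rx": 0, "ry": 0, "rz": 0, "grip": 1},
    {"tx": 0, "ty": 0, "tz": 0.003, "rx": 0, "ry": 0, "rz": 0, "grip": 1},
    {"tx": 0, "ty": 0, "tz": 0.001, "rx": 0, "ry": 0, "rz": 0, "grip": 1},
    {"tx": 0, "ty": 0, "tz": 0, "rx": 0, "ry": 0, "rz": 0, "grip": 1},
    {"tx": 0, "ty": 0, "tz": 0, "rx": 0, "ry": 0, "rz": 0, "grip": 1}
  ]
}}

```text
time: 32.17
tcp_pos: [599.0, 181.3, 151.3]
orientation: [[0.317, 0.948, 0.001], [0.948, -0.317, 0.0], [0.0, 0.001, -1.0]]
force: [-0.0, 0.0, -3.8]
gripper_width: 0.22
grip_force: 90.7
```

Call:
{"op": "play_rows", "data": {
  "steps": [
    {"tx": 0, "ty": 0, "tz": 0.0005, "rx": 0, "ry": 0, "rz": 0, "grip": 1},
    {"tx": 0, "ty": 0, "tz": 0, "rx": 0, "ry": 0, "rz": 0, "grip": 1}
  ]
}}

```text
time: 32.42
tcp_pos: [598.7, 181.2, 150.4]
orientation: [[0.317, 0.948, 0.0], [0.948, -0.317, 0.0], [0.0, 0.0, -1.0]]
force: [-0.6, -0.3, -3.8]
gripper_width: 0.225
grip_force: 90.7
```

Call:
{"op": "play_rows", "data": {
  "steps": [
    {"tx": 0, "ty": 0, "tz": 0.0006, "rx": 0, "ry": 0, "rz": 0, "grip": 1},
    {"tx": 0, "ty": 0, "tz": 0.0004, "rx": 0, "ry": 0, "rz": 0, "grip": 1},
    {"tx": 0, "ty": 0, "tz": 0, "rx": 0, "ry": 0, "rz": 0, "grip": 1}
  ]
}}

```text
time: 32.8
tcp_pos: [598.7, 181.2, 149.3]
orientation: [[0.317, 0.948, -0.0], [0.948, -0.317, -0.0], [-0.0, -0.0, -1.0]]
force: [-0.1, -0.6, -3.8]
gripper_width: 0.225
grip_force: 90.7
```

Call:
{"op": "play_rows", "data": {
  "steps": [
    {"tx": 0, "ty": 0, "tz": 0.0004, "rx": 0, "ry": 0, "rz": 0, "grip": 1},
    {"tx": 0, "ty": 0, "tz": 0, "rx": 0, "ry": 0, "rz": 0, "grip": 1}
  ]
}}

```text
time: 33.05
tcp_pos: [598.8, 181.2, 149.2]
orientation: [[0.317, 0.948, 0.0], [0.948, -0.317, 0.0], [0.0, 0.0, -1.0]]
force: [-0.5, -0.3, -1.3]
gripper_width: 0.223
grip_force: 91.2
```

Call:
{"op": "play_rows", "data": {
  "steps": [
    {"tx": 0, "ty": 0, "tz": 0.0002, "rx": 0, "ry": 0, "rz": 0, "grip": 1},
    {"tx": 0, "ty": 0, "tz": 0, "rx": 0, "ry": 0, "rz": 0, "grip": 0.3},
    {"tx": 0, "ty": 0, "tz": 0, "rx": 0, "ry": 0, "rz": 0, "grip": -0.2},
    {"tx": 0, "ty": 0, "tz": 0, "rx": 0, "ry": 0, "rz": 0, "grip": -1},
    {"tx": 0, "ty": 0, "tz": 0, "rx": 0, "ry": 0, "rz": 0, "grip": -1},
    {"tx": 0, "ty": 0, "tz": 0, "rx": 0, "ry": 0, "rz": 0, "grip": -1},
    {"tx": 0, "ty": 0, "tz": 0, "rx": 0, "ry": 0, "rz": 0, "grip": -1}
  ],
  "grip_force": 20
}}

```text
time: 33.92
tcp_pos: [598.7, 181.2, 148.8]
orientation: [[0.317, 0.948, -0.0], [0.948, -0.317, -0.0], [-0.0, -0.0, -1.0]]
force: [-0.8, -0.3, 0.2]
gripper_width: 0.993
grip_force: 0.0
```

Call:
{"op": "play_rows", "data": {
  "steps": [
    {"tx": 0, "ty": 0, "tz": -0.01, "rx": 0, "ry": 0, "rz": 0, "grip": -1},
    {"tx": 0, "ty": 0, "tz": -0.02, "rx": 0, "ry": 0, "rz": 0, "grip": -1},
    {"tx": 0, "ty": 0, "tz": -0.03, "rx": 0, "ry": 0, "rz": 0, "grip": -1},
    {"tx": 0, "ty": 0, "tz": -0.03, "rx": 0, "ry": 0, "rz": 0, "grip": -1},
    {"tx": 0, "ty": 0, "tz": -0.03, "rx": 0, "ry": 0, "rz": 0, "grip": -1},
    {"tx": -0.025, "ty": 0, "tz": -0.02, "rx": 0, "ry": 0, "rz": 0, "grip": -1},
    {"tx": -0.025, "ty": 0, "tz": -0.01, "rx": 0, "ry": 0, "rz": 0, "grip": -1},
    {"tx": 0, "ty": 0, "tz": 0, "rx": 0, "ry": 0, "rz": 0, "grip": -1}
  ]
}}

```text
time: 34.92
tcp_pos: [582.6, 131.8, 300.3]
orientation: [[0.319, 0.948, 0.002], [0.948, -0.319, -0.0], [0.0, 0.002, -1.0]]
force: [0.4, 0.7, -1.0]
gripper_width: 1.002
grip_force: 0.0
```

```bash
python3 st.py
python3 - <<'E'
from fit import *
ci=camera_info("wrist");im=read_camera("wrist");s=read_camera("side")
d=trace("wrist","tool")
if d: print(d[0]["conf"],d[0]["bbox"],fit([(ci,True,d[0]["mask"].astype(float))],TOOL,(598,181,-.32),8))
cv2.imwrite("pics/f.png",np.hstack([im[40:440,100:500],cv2.resize(s[180:380,280:440],None,fx=2,fy=2,interpolation=2)])[:,:,::-1])
E
```

```text
t 34.92 nest xy 89.65 287.94 toolz 159.09 yaw -0.3249 zax [ 1.6e-03 -3.0e-04 -1.0e+00] F nest 0.5 0.58 -1.01 M [ 0.036  0.036 -0.015]
0.85 [222.1, 130.2, 120.4, 56.9] (array([598.02, 181.99, -31.57]), np.float64(0.03))
```

View pics/f.png

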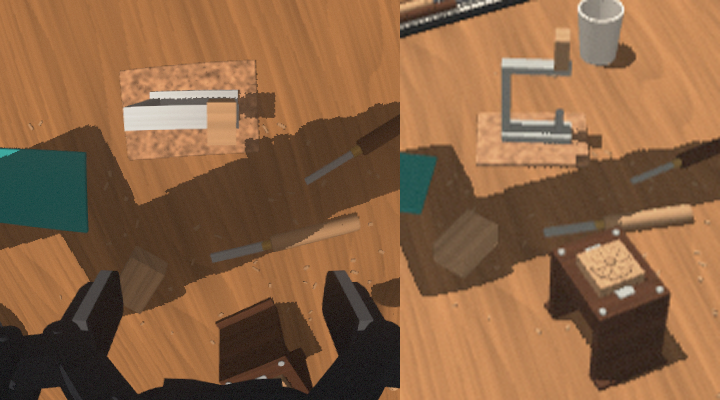

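The tool stands upright on the cork board (left view (123–240,90–147)), the rosette stands proud of the nest, and nothing else has moved. I'll hand the job in.

```bash
python3 -c "
from rig import finish_job
print(finish_job())"
```

```text
the job is handed in; nothing more can be done
None
```

The job is handed in at about 35 s: the rosette stands about 12 mm proud and still held in the nest, the tool is back upright on its cork board, and the highest probing press I read was about 15 N against the 25 N limit.

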